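# Show the heel repair at the cobbler's counter

## Task

Order a heel repair at the cobbler's counter without gripping or moving anything: first ring the counter bell by pressing its plunger fully down with the fingertips and letting it go, then point at the heel of the upturned shoe, holding the fingertips a few centimetres (at most 5) above the middle of the heel for two seconds without touching it. Then point in the same way at the horseshoe-shaped steel plate, the one with the open middle, for two seconds, and finish there, still pointing at it. Do not touch the shoe or any plate, do not bring the tool down over the other two plates, and leave everything else where it lies.

Things in the scene. Friction and masses are not known exactly. Their poses are not given: they have to be found in the camera images.
- bell_top (a point): Centre of the top of the bell's plunger, about 60 mm above the table. The bell is a round steel counter bell, 86 mm across, fixed to the table, with a plunger cap 20 mm across standing out of the top of its dome. Press straight down.
- bell_plunger (a joint): How far the bell's plunger is pressed: 0 = up, 0.005 m = fully down. It springs back; it begins to move at 1.4 N and is fully down at 4.9 N. The bell counts as rung beyond 0.0035 m.
- heel_top (a point): Centre of the top face of the heel of the upturned shoe, 102 mm above the table; z up, x from heel to toe. The shoe is brown leather, 272 mm long and up to 88 mm wide, fixed sole up on the table; the heel is a black D-shaped block, 66 mm across and 67 mm long, that rises 25 mm above the tan sole at the end nearer the robot, and is the shoe's highest part.
- horseshoe_plate: Horseshoe-shaped heel plate: a U 61 mm wide and 53 mm long, its bar 11 mm wide, open in the middle and at one end; steel, 5 mm thick, lying flat on the black rubber sheet. Loose, 60 g; to be left untouched. Origin: middle of its outline, on its underside; z up. x points to the open end.
- solid_plate: Solid D-shaped heel plate with no opening, 60 mm wide and 58 mm long; steel, 5 mm thick, lying flat on the black rubber sheet. Loose, 60 g; to be left untouched. Origin: middle of its outline, on its underside; z up. 
- crescent_plate: Crescent-shaped toe plate, about 65 mm from tip to tip and 28 mm deep, widest (19 mm) in the middle; steel, 5 mm thick, lying flat on the black rubber sheet. Loose, 60 g; to be left untouched. Origin: middle of its outline, on its underside; z up. 
- hammer: Bystander: hammer lying beyond the rubber sheet. Leave alone.
- tack_jar: Bystander: glass jar, 56 mm across, 75 mm high, beyond the bell. Leave alone.
- polish_tin: Bystander: flat dark tin, 72 mm across, 26 mm high, beyond the bell, beside the jar. Leave alone.
- awl: Bystander: awl with wooden handle, 150 mm long, lying between robot and rubber sheet. Leave alone.
- half_sole: Bystander: tan leather half sole, 5 mm thick, on the left of the table. Leave alone.
- shoe_brush: Bystander: wooden shoe brush, 150 x 50 mm, 38 mm high, on the left of the table. Leave alone.
- eyelet_tin: Bystander: small aluminium tin, 34 mm across, 22 mm high, on the rubber sheet among the plates. Leave alone.
- shoe: The upturned shoe as a whole, fixed; x from heel to toe. Origin on the table under the middle of the shoe; the heel's centre lies 77 mm from it towards -x.
Not all that is in view belongs to the job. Of the things that look like the part that bears bell_top, take the one that is farthest to the robot's left at the start.

How it is judged:
On the way, in this order (a step that is already met when the one before it is completed fails the run):
1. the bell is rung (its plunger pressed beyond 3.5 mm) (value of joint bell_plunger above 0.0035 m), for 0.05 s.
2. the tool points at the shoe's heel for 1.5 s: TCP within 25 mm of above its centre, 20 to 90 mm over its top (horizontal distance between the grasp point and heel_top below 0.025 m and z of the grasp point in the frame of heel_top between 0.02 and 0.09 m), for 1.5 s.
3. the tool points at the horseshoe plate for 1.5 s: TCP within 25 mm of above its centre, 25 to 95 mm over its underside (horizontal distance between the grasp point and horseshoe_plate below 0.025 m and z of the grasp point in the frame of horseshoe_plate between 0.025 and 0.095 m), for 1.5 s.
At the end, for the whole second after the job is handed in: The TCP is still within 25 mm of above the horseshoe plate's centre, 25 to 95 mm over its underside, the bell's plunger is up (under 1.5 mm), the plates are within 8 mm and the bystanders within 20 mm of where they began (all of step 3 and value of joint bell_plunger below 0.0015 m and distance of each of horseshoe_plate, solid_plate, crescent_plate from where it was at the start of the episode below 0.008 m and distance of each of hammer, tack_jar, polish_tin, awl, half_sole, shoe_brush, eyelet_tin from where it was at the start of the episode below 0.02 m); the robot touches nothing.
It fails at once if the shoe is touched (over 0.5 N) (contact force between any of the fingers, the arm and shoe above 0.5 N).
It fails at once if a steel plate is touched (over 0.3 N) or moved by 8 mm (contact force between any of the fingers, the arm and horseshoe_plate above 0.3 N or distance of any of horseshoe_plate, solid_plate, crescent_plate from where it was at the start of the episode above 0.008 m or contact force between any of the fingers, the arm and solid_plate above 0.3 N or contact force between any of the fingers, the arm and crescent_plate above 0.3 N).
It fails at once if the tool is brought down over the solid or the crescent plate (TCP within 25 mm of its centre, less than 80 mm above it) ((horizontal distance between the grasp point and solid_plate below 0.025 m and z of the grasp point in the frame of solid_plate below 0.08 m) or (horizontal distance between the grasp point and crescent_plate below 0.025 m and z of the grasp point in the frame of crescent_plate below 0.08 m)).
It fails at once if a bystander is moved by more than 20 mm (distance of any of hammer, tack_jar, polish_tin, awl, half_sole, shoe_brush, eyelet_tin from where it was at the start of the episode above 0.02 m).
It also fails if it takes over 48 s, if anything falls off the work surface, if the arm or the gripper's body presses on something with over 40 N, if the wrist force passes 120 N, or if a joint passes its speed limit or range.

## Robot

A 6-joint arm with a two-finger parallel gripper is mounted at the origin on the work surface. World frame = base frame: x ahead of the robot, y to its left, z up, the work surface at z = 0. Lengths are in m, angles in rad, forces in N, time in s.
With the tool pointing down it reaches from about 0.35 to 0.85 m from the base axis. Payload 8.1 kg.
Tool frame: the origin (TCP) lies between the finger pads, 19 mm behind the fingertips; this is the grasp point; z points along the fingers, y is the line along which they close (so a half turn about z gives the same grasp; the last joint's range is limited). The gripper opens to 93 mm and grips with 3 to 60 N. Pads are 15 mm wide; open, the fingers measure 128 mm over their backs; the gripper's body (75 mm by 188 mm) begins 65 mm behind the grasp point.
Start: joints at [-1.194, 0.13, 1.488, -0, 1.523, -0.085], TCP at [0.267, -0.537, 0.237] pointing down, gripper open.
Joint ranges: [-2.96, 2.96], [-0.89, 2.26], [0.02, 2.5], [-1.34, 4.48], [0, 2.73], [-2.66, 2.66]. Speed limits (rad/s): [2.39, 2.39, 2.79, 3.14, 3.14, 3.14].

## Interface

Orientations are given as a rotation vector (axis times angle).
In Python, from plant import robot gives the robot as it stands. The module is installed in compiled form; this text tells all that it offers.
- The arm moves only by the tool move_arm, never from a script. Its argument "deltas" is one flat list of numbers, 7 for each row, row after row: the shift along the tool's x, y, z in m, then the turn, a rotation vector about the tool's x, y, z in rad, then the opening, from 0 (shut) to 1 (fully open). A call has 1 to 12 rows; each row is the pose to reach, as a shift and turn from the pose commanded when the call began, along the tool's axes at that moment; what a row does not reach only later rows make up. A row lasts 1/8 s, in which the tool goes at most 62.5 mm and 10.7 degrees, less where a joint would pass 70% of its speed; a pose out of reach is approached as far as the arm can. A call with a gripper value outside its range is refused whole. The fingers move at their own pace and stop on an object; "squeeze" is the grip in N (left out, the last holds). Time passes only in rows, so rows that repeat a pose let the fingers close. It gives the time, the measured TCP pose, the force, the opening and the grip force at its end, in the units of the state.
- robot.read_state(): the state, without advancing time (a new reading comes with each control period).
- robot.read_camera(name): name is "side" or "top"; returns (picture, depth): 480x640x3 uint8, red, green, blue; 480x640 float32, m along the optical axis (not along the pixel's ray), 0 where there is no reading.
- robot.camera_model(name): a dict with "K" (3x3 intrinsics, pixels), "R" (3x3) and "t" (3): a world point X has camera coordinates R X + t. Camera axes: x right, y down, z forward; pixel columns grow to the right and rows downward; lengths in m; the calibration is good to about 2 mm. A picture is of the moment at which its call begins. camera_model takes no time and is no camera call.
- robot.close_job(): hands the job in; it is judged then, once.
Trained networks look in the newest picture that a camera, given by its name, has taken for a name from the list of things; names that differ only in an ending like _2 or _b are one class to them, and where a whole thing is asked for, a point or a joint stands for the part that bears it (a point fixed in the world has none). Each returns a list of dicts, best first, with "confidence" (0 to 1); they miss things now and then, are a little off and sometimes report something else, mostly with a low value. They report only what shows in the picture. A call takes as long as a camera call. They do not tell look-alikes from the thing itself.
- robot.recognise(camera, label): "uv" ([column, row] in pixels, amid what is visible of it).
The state is a dict: "t": time; "q": joint angles; "dq": joint speeds; "joint_torque": joint torques, N m; "tool_pos": TCP position; "orientation": TCP orientation; "force": force on the tool from outside, world axes, zero at the start; "wrist_torque": the same for the moment, N m; "opening": finger opening in m; "gripper_force": force on a finger pad.
Only numpy, scipy, OpenCV 4.12 (cv2) and the standard library are available. Lean on these libraries where they do the work, as an engineer would, in place of code of your own. Each camera call takes 0.05 s, during which the arm holds its last target. There are 200 camera calls.

## Working session

There is one attempt and no reset: what is moved stays moved. The work goes in short steps, Python scripts to look and compute and a tool call to move; the robot and the scene stay as the last step left them, time stands still between calls to the robot, and variables do not carry over. Pictures are saved under pics/ and viewed, at most 10 in all, crops included, and the job is handed in when it is done.

Besides the shell and the picture viewer there is one more tool, called after "Emit:" by a JSON object that holds its "name" and its "arguments", one argument or row to a line. move_arm: Moves the arm, as the interface text tells. Its arguments: {"type":"object","properties":{"deltas":{"type":"array","items":{"type":"number"}},"squeeze":{"type":"number"}},"required":["deltas"]}

```bash
mkdir -p pics; cat > h.py <<'E'
import numpy as np,cv2
from plant import robot
def snap(c,n=None):
    p,d=robot.read_camera(c)
    np.savez(''+c+'.npz',p=p,d=d)
    if n: cv2.imwrite('pics/'+n,p[:,:,::-1])
    return p,d
def w(c,u,v,z):
    "intersect pixel ray with plane z"
    m=robot.camera_model(c);R,t=np.array(m['R']),np.array(m['t'])
    o=-R.T@t; r=R.T@np.linalg.inv(m['K'])@[u,v,1]
    return o+r*(z-o[2])/r[2]
def wd(c,u,v,d):
    m=robot.camera_model(c);R,t=np.array(m['R']),np.array(m['t'])
    return R.T@(d[int(v),int(u)]*(np.linalg.inv(m['K'])@[u,v,1])-t)
E
python3 - <<'E'
from h import *
np.set_printoptions(precision=3,suppress=True)
p,d=snap('top','top1.png');snap('side','side1.png')
for l in ['bell_top','heel_top','horseshoe_plate','solid_plate','crescent_plate','shoe']:
    for r in robot.recognise('top',l): print(l,r,wd('top',*r['uv'],d))
s=robot.read_state();print(s['t'],s['tool_pos'],s['orientation'],s['force'])
E
```

```text
bell_top {'uv': [494.6, 300.6], 'confidence': 0.63} [ 0.324 -0.44   0.061]
bell_top {'uv': [143.6, 204.5], 'confidence': 0.58} [0.558 0.493 0.007]
bell_top {'uv': [462.6, 333.4], 'confidence': 0.48} [ 0.239 -0.357  0.059]
heel_top {'uv': [212.7, 207.0], 'confidence': 0.87} [0.541 0.291 0.08 ]
horseshoe_plate {'uv': [399.2, 223.5], 'confidence': 0.57} [ 0.527 -0.205  0.007]
solid_plate {'uv': [473.7, 218.6], 'confidence': 0.84} [ 0.546 -0.406  0.012]
crescent_plate {'uv': [431.2, 222.4], 'confidence': 0.64} [ 0.533 -0.291  0.009]
shoe {'uv': [214.8, 205.3], 'confidence': 0.89} [0.546 0.285 0.081]
0.4 [ 0.267 -0.537  0.237] [-3.058 -0.719  0.   ] [-0.574 -0.522 -0.485]
```

View pics/top1.png

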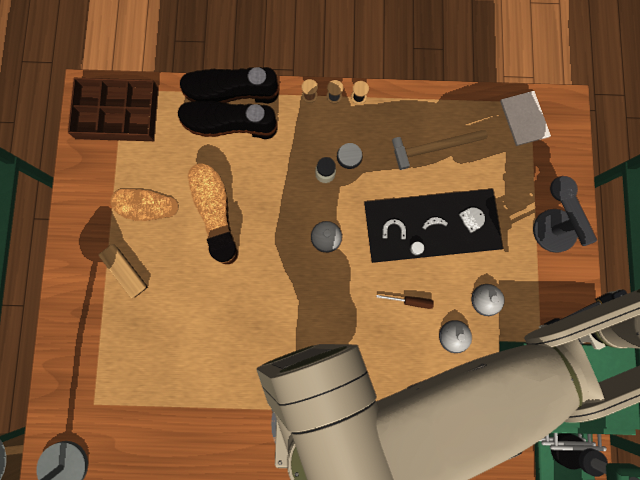

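View pics/side1.png

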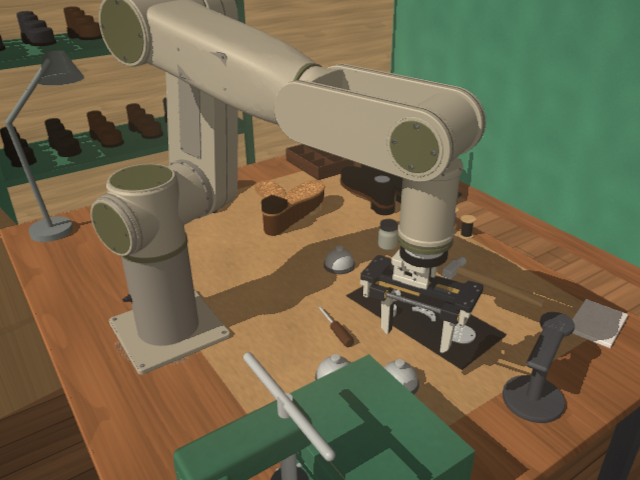

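Bells appear at top-view (326,236), (456,336) and (488,299). The one meant is (326,236): it is farthest to the robot's left, and the jar and tin lie beyond it. The horseshoe is at (394,230), the crescent at (435,223), the solid plate at (473,219), and the shoe's heel at (222,246). Next I'll measure these and confirm in a crop.

```bash
python3 - <<'E'
from h import *
np.set_printoptions(precision=4,suppress=True)
f=np.load('top.npz');p,d=f['p'],f['d']
m=robot.camera_model('top');R,t=m['R'],m['t'];print('cam',-np.array(R).T@t)
v,u=np.mgrid[:480,:640]
X=(np.stack([u*d,v*d,d],-1)@np.linalg.inv(m['K']).T-t)@np.array(R)
def box(a,b,c,e): return (u>=a)&(u<=b)&(v>=c)&(v<=e)
g=p.astype(int).mean(-1)
def outline(n,mask,z):
    q=np.argwhere(mask)[:,::-1]
    P=np.array([w('top',*k,z)[:2] for k in q])
    c,s,a=cv2.minAreaRect(P.astype(np.float32)*1000);print(n,len(q),'rect',np.array(c),s,a,'mean',P.mean(0))
b=box(305,350,215,258)
print('bell z max',X[...,2][b].max(),'cap z>.053');k=b&(X[...,2]>.052);outline('cap',k,.058)
k=b&(X[...,2]>.015);outline('dome',k,.025)
k=box(195,245,215,270);print('heel zmax',np.percentile(X[...,2][k],99));outline('heel',k&(X[...,2]>.090),.102)
for n,bx in [('horse',(380,408,214,243)),('cres',(420,450,213,233)),('solid',(457,488,203,236))]:
    outline(n,box(*bx)&(g>90),.005)
cr=lambda a,b,c,e:cv2.resize(p[c:e,a:b,::-1],(400,400),interpolation=cv2.INTER_CUBIC)
cv2.imwrite('pics/c1.png',np.hstack([cr(290,370,195,275),cr(370,450,185,265)]))
E
```

```text
cam [0.2551 0.0408 1.4175]
bell z max 1.4175112015274216 cap z>.053
cap 57 rect [476.4299 -25.9922] (84.74274444580078, 99.1437759399414) 82.61588287353516 mean [ 0.4842 -0.0113]
dome 671 rect [478.3668 -19.1191] (102.24657440185547, 102.60211944580078) 89.03182983398438 mean [ 0.485  -0.0072]
heel zmax 0.10792689764658418
heel 634 rect [441.5356 259.8054] (103.44841766357422, 114.15023040771484) 81.99147033691406 mean [0.4365 0.2586]
horse 200 rect [ 513.9537 -190.7412] (51.96973419189453, 59.899723052978516) 0.0167254526168108 mean [ 0.5158 -0.1916]
cres 144 rect [ 535.7305 -300.652 ] (26.908098220825195, 67.33192443847656) 9.998825073242188 mean [ 0.5357 -0.3004]
solid 429 rect [ 548.5585 -407.266 ] (60.7114372253418, 60.29872131347656) 28.236473083496094 mean [ 0.548  -0.4054]
```

View pics/c1.png

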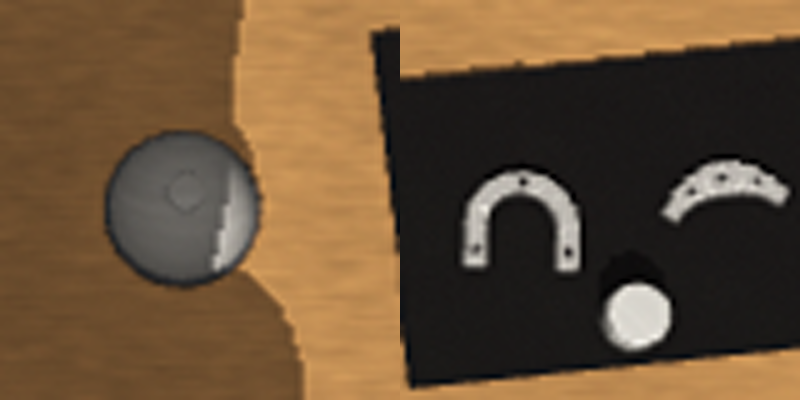

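The left crop shows the bell with its plunger cap at (184,191), which is (326.4,232.8) in the full picture. In the right crop the U with the open middle is the horseshoe, its open end towards the robot, with the crescent beside it.

```bash
cat >> h.py <<'E'
from scipy.spatial.transform import Rotation as Ro
def go(x):
    s=robot.read_state();T=Ro.from_rotvec(s['orientation'])
    return np.round(T.inv().apply(np.array(x)-s['tool_pos']),4)
E
python3 - <<'E'
from h import *
np.set_printoptions(precision=4,suppress=True)
f=np.load('top.npz');p,d=f['p'],f['d']
m=robot.camera_model('top')
v,u=np.mgrid[:480,:640]
X=(np.stack([u*d,v*d,d],-1)@np.linalg.inv(m['K']).T-m['t'])@np.array(m['R'])
k=(u>195)&(u<245)&(v>215)&(v<270)&(d>0)&(X[...,2]>.093)&(X[...,2]<.115)&(p.max(-1)<70)
q=np.argwhere(k)[:,::-1];P=np.array([w('top',*a,.102)[:2] for a in q])
print(len(q),P.mean(0),cv2.minAreaRect(P.astype(np.float32)*1000))
b=w('top',326.4,232.8,.060);print('bell',b)
print(Ro.from_rotvec(robot.read_state()['orientation']).as_matrix())
print(go([b[0],b[1],.12]),go([b[0],b[1],.2]))
cv2.imwrite('pics/c2.png',cv2.resize(p[200:280,180:260,::-1],(480,480),interpolation=cv2.INTER_CUBIC))
E
```

```text
608 [0.4363 0.2585] ((434.01275634765625, 257.8495178222656), (67.7734375, 65.4188461303711), 20.651208877563477)
bell [ 0.4865 -0.0055  0.06  ]
[[ 0.8952  0.4456 -0.0001]
 [ 0.4456 -0.8952  0.0003]
 [ 0.     -0.0003 -1.    ]]
[ 0.4331 -0.3782  0.1174] [ 0.4331 -0.3782  0.0374]
```

View pics/c2.png

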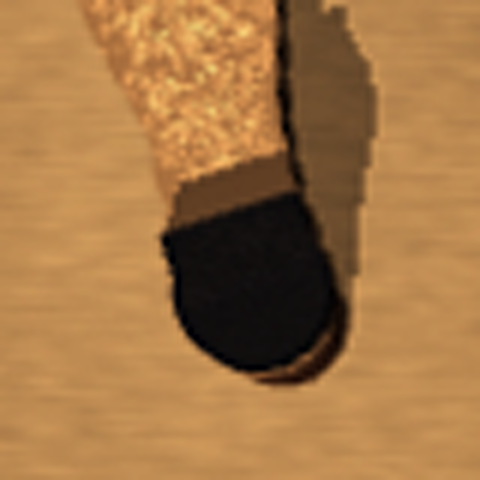

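The black heel face is centred at crop (250,283), about (0.434, 0.258), and its measured size matches. Moving above the bell with the fingers shut.

Emit:
{"name": "move_arm", "arguments": {
  "deltas": [0.433,-0.378,0.037,0,0,0,0,0.433,-0.378,0.037,0,0,0,0,0.433,-0.378,0.037,0,0,0,0,0.433,-0.378,0.037,0,0,0,0,0.433,-0.378,0.037,0,0,0,0,0.433,-0.378,0.037,0,0,0,0,0.433,-0.378,0.037,0,0,0,0,0.433,-0.378,0.037,0,0,0,0,0.433,-0.378,0.037,0,0,0,0,0.433,-0.378,0.037,0,0,0,0,0.433,-0.378,0.037,0,0,0,0,0.433,-0.378,0.037,0,0,0,0]
}}

```text
t: 1.9
tool_pos: [0.4863, -0.0072, 0.2005]
orientation: [3.058, 0.717, -0.0]
force: [0.6, -0.5, 0.6]
opening: 0.0004
gripper_force: 0.0
```

```bash
python3 - <<'E'
from h import *
s=robot.read_state();print(s['t'],s['tool_pos'],s['force'],s['opening'],go([.4865,-.0055,.088]))
snap('side','side2.png')
E
```

```text
1.9 [ 0.48631939 -0.00722784  0.20053216] [ 0.61225132 -0.46466971  0.55050714] 0.0004118389226477951 [ 0.001  -0.0015  0.1125]
```

View pics/side2.png

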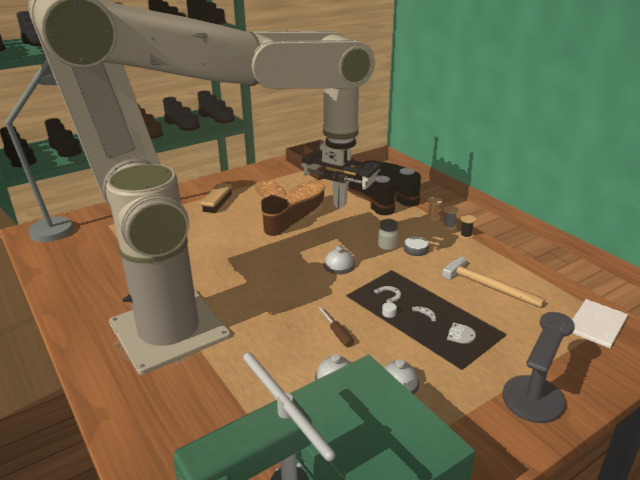

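The shut fingertips at (340,205) are over the bell cap at (339,250). Descending.

Emit:
{"name": "move_arm", "arguments": {
  "deltas": [0,0,0.06,0,0,0,0,0,0,0.11,0,0,0,0,0,0,0.119,0,0,0,0,0,0,0.122,0,0,0,0,0,0,0.124,0,0,0,0,0,0,0.1255,0,0,0,0,0,0,0.1255,0,0,0,0]
}}

```text
t: 2.82
tool_pos: [0.4881, -0.0061, 0.0765]
orientation: [3.057, 0.719, 0.005]
force: [1.6, -1.0, 3.2]
opening: 0.0006
gripper_force: 1.7
```

Emit:
{"name": "move_arm", "arguments": {
  "deltas": [0,0,0.0025,0,0,0,0,0,0,0.004,0,0,0,0,0,0,0.004,0,0,0,0]
}}

```text
t: 3.2
tool_pos: [0.4883, -0.0061, 0.0741]
orientation: [3.057, 0.719, 0.005]
force: [-7.8, -1.2, 26.0]
opening: 0.0006
gripper_force: 13.2
```

Fully down, at 26 N. Letting go and moving towards the heel.

Emit:
{"name": "move_arm", "arguments": {
  "deltas": [0,0,0.004,0,0,0,0,0,0,-0.05,0,0,0,0,0,0,-0.11,0,0,0,0,0,0,-0.12,0,0,0,0]
}}

```text
t: 3.7
tool_pos: [0.489, -0.0058, 0.1958]
orientation: [3.056, 0.719, 0.011]
force: [0.2, -0.8, -0.2]
opening: 0.0004
gripper_force: 0.0
```

```bash
python3 - <<'E'
from h import *
s=robot.read_state();print(s['t'],s['tool_pos'],s['force'],go([.434,.258,.157]))
E
```

```text
3.7 [ 0.48899642 -0.00575848  0.1958032 ] [ 0.19458181 -0.78945822 -0.18999764] [ 0.0681 -0.2608  0.0383]
```

Emit:
{"name": "move_arm", "arguments": {
  "deltas": [0.068,-0.261,0,0,0,0,0,0.068,-0.261,0,0,0,0,0,0.068,-0.261,0,0,0,0,0,0.068,-0.261,0,0,0,0,0,0.068,-0.261,0,0,0,0,0,0.068,-0.261,0,0,0,0,0,0.068,-0.261,0.02,0,0,0,0,0.068,-0.261,0.038,0,0,0,0,0.068,-0.261,0.038,0,0,0,0]
}}

```text
t: 4.82
tool_pos: [0.4299, 0.2566, 0.1504]
orientation: [3.058, 0.717, -0.007]
force: [0.6, -0.1, -0.1]
opening: 0.0003
gripper_force: 0.0
```

```bash
python3 - <<'E'
from h import *
snap('side','side3.png')
s=robot.read_state();print(s['t'],s['tool_pos'],go([.434,.258,.157]))
E
```

```text
4.875 [0.43058567 0.25707785 0.15177703] [ 0.0035  0.0007 -0.0052]
```

View pics/side3.png

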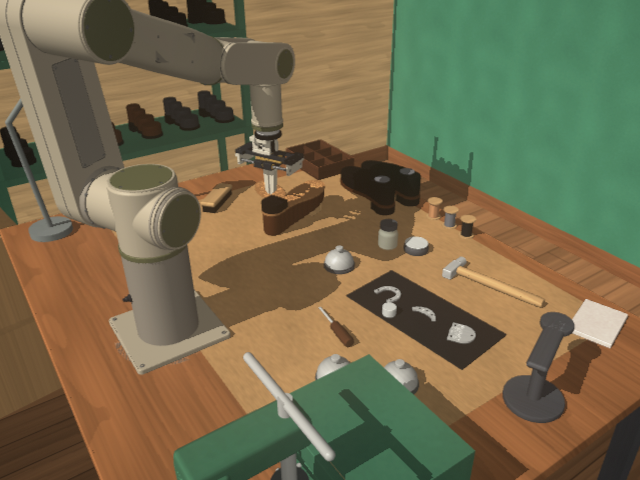

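The fingertips at about (270,193) hover just above the heel's face at (275,203), with a visible gap. Holding for two seconds and more.

Emit:
{"name": "move_arm", "arguments": {
  "deltas": [0.003,0,-0.003,0,0,0,0,0.003,0,-0.003,0,0,0,0,0.003,0,-0.003,0,0,0,0,0.003,0,-0.003,0,0,0,0,0.003,0,-0.003,0,0,0,0,0.003,0,-0.003,0,0,0,0,0.003,0,-0.003,0,0,0,0,0.003,0,-0.003,0,0,0,0,0.003,0,-0.003,0,0,0,0,0.003,0,-0.003,0,0,0,0,0.003,0,-0.003,0,0,0,0,0.003,0,-0.003,0,0,0,0]
}}

```text
t: 6.38
tool_pos: [0.4339, 0.2595, 0.156]
orientation: [-3.058, -0.719, -0.0]
force: [0.3, -0.7, -0.4]
opening: 0.0
gripper_force: 0.0
```

Emit:
{"name": "move_arm", "arguments": {
  "deltas": [0,0,0,0,0,0,0,0,0,0,0,0,0,0,0,0,0,0,0,0,0,0,0,0,0,0,0,0,0,0,0,0,0,0,0,0,0,0,0,0,0,0,0,0,0,0,0,0,0,0,0,0,0,0,0,0]
}}

```text
t: 7.38
tool_pos: [0.4339, 0.2595, 0.156]
orientation: [-3.058, -0.719, -0.0]
force: [0.2, 1.0, 0.3]
opening: 0.0004
gripper_force: 0.0
```

```bash
python3 - <<'E'
from h import *
m=robot.camera_model('side')
for X in [[.434,.258,.102],[.514,-.191,.005]]:
    c=np.array(m['K'])@(np.array(m['R'])@X+m['t']);print(c[:2]/c[2])
s=robot.read_state();print(s['t'],s['tool_pos'],go([.514,-.191,.2]),go([.514,-.191,.062]))
E
```

```text
[272.34193279 200.43910685]
[390.0606108  292.57912697]
7.375 [0.43385831 0.25948746 0.15595723] [-0.129   0.439  -0.0441] [-0.129   0.439   0.0939]
```

Emit:
{"name": "move_arm", "arguments": {
  "deltas": [0,0,-0.045,0,0,0,0,-0.129,0.439,-0.045,0,0,0,0,-0.129,0.439,-0.045,0,0,0,0,-0.129,0.439,-0.045,0,0,0,0,-0.129,0.439,-0.045,0,0,0,0,-0.129,0.439,-0.045,0,0,0,0,-0.129,0.439,-0.045,0,0,0,0,-0.129,0.439,-0.045,0,0,0,0,-0.129,0.439,-0.045,0,0,0,0,-0.129,0.439,-0.045,0,0,0,0,-0.129,0.439,-0.02,0,0,0,0,-0.129,0.439,0,0,0,0,0]
}}

```text
t: 8.88
tool_pos: [0.5139, -0.1892, 0.155]
orientation: [-3.057, -0.721, 0.0]
force: [1.2, -0.3, -0.5]
opening: 0.0005
gripper_force: 0.0
```

```bash
python3 - <<'E'
from h import *
s=robot.read_state();print(s['t'],s['tool_pos'],go([.514,-.191,.062]))
E
```

```text
8.875 [ 0.51387657 -0.18916285  0.15501376] [-0.0007  0.0018  0.093 ]
```

Emit:
{"name": "move_arm", "arguments": {
  "deltas": [0,0,0.04,0,0,0,0,0,0,0.075,0,0,0,0,0,0,0.09,0,0,0,0,0,0,0.09,0,0,0,0,0,0,0.09,0,0,0,0,0,0,0.09,0,0,0,0,0,0,0.09,0,0,0,0,0,0,0.09,0,0,0,0,0,0,0.09,0,0,0,0,0,0,0.09,0,0,0,0,0,0,0.09,0,0,0,0,0,0,0.09,0,0,0,0]
}}

```text
t: 10.38
tool_pos: [0.5139, -0.191, 0.0659]
orientation: [-3.058, -0.719, 0.0]
force: [-0.3, 0.4, 0.5]
opening: 0.0005
gripper_force: 0.0
```

Emit:
{"name": "move_arm", "arguments": {
  "deltas": [0,0,0,0,0,0,0,0,0,0,0,0,0,0,0,0,0,0,0,0,0,0,0,0,0,0,0,0,0,0,0,0,0,0,0,0,0,0,0,0,0,0,0,0,0,0,0,0,0,0,0,0,0,0,0,0,0,0,0,0,0,0,0]
}}

```text
t: 11.5
tool_pos: [0.514, -0.191, 0.0659]
orientation: [3.058, 0.719, 0.0]
force: [-0.1, -0.4, 0.8]
opening: 0.0002
gripper_force: 0.0
```

```bash
python3 - <<'E'
from h import *
snap('side','side4.png')
E
```

```text
(no output)
```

View pics/side4.png

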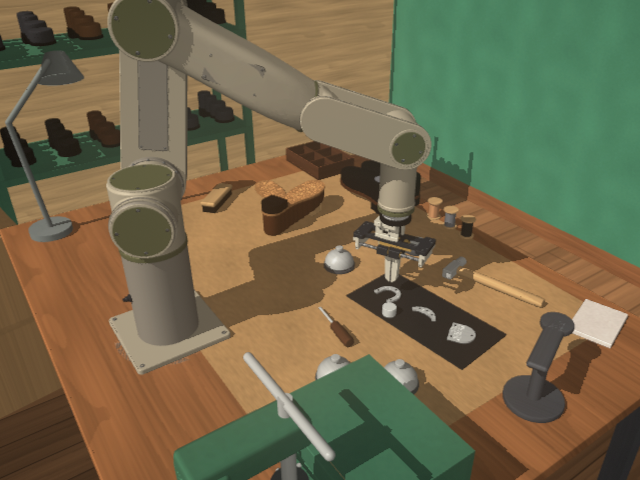

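The fingertips at (392,278) hover over the horseshoe at (389,293), nothing has been disturbed, and the bell's plunger is up at (339,250). Handing in.

```bash
python3 -c "
from plant import robot
print(robot.close_job())"
```

```text
the job is handed in; nothing more can be done
None
```

I rang the bell, pointed at the heel and then the horseshoe plate for over two seconds each, and handed in the job at about 11.6 s, still pointing at the plate; no verdict was shown.

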